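# Charge and clamp the annealing box

### The arm

A 7-joint arm with a two-finger parallel gripper is mounted at the origin on the work surface. World frame = base frame: x ahead of the robot, y to its left, z up, the work surface at z = 0. Lengths are in m, angles in rad, forces in N, time in s.
With the tool pointing down it reaches from about 0.425 to 0.875 m from the base axis. Payload 9.9 kg.
Tool frame: the origin (TCP) lies midway between the tips of the shut fingers; the grasp point (between the pads) lies 19 mm behind it; z points along the fingers, y is the line along which they close (so a half turn about z gives the same grasp; the last joint's range is limited). The gripper opens to 85 mm and grips with 20 to 120 N. Pads are 22 mm wide; open, the fingers measure 114 mm over their backs; the gripper's body (76 mm by 85 mm) begins 54 mm behind the grasp point. The pads swing forward as they close: fully open they stand 13 mm farther back than shut.
Start: joints at [-0.084, 0.576, 0.025, 1.437, -0.015, 1.129, -0.057], TCP at [0.675, 0, 0.231] pointing down, gripper open.
Joint ranges: [-2.76, 2.76], [-0.34, 2.15], [-1.52, 1.57], [0.19, 2.46], [-1.09, 4.23], [0.17, 1.99], [-2.82, 2.82]. Speed limits (rad/s): [2.22, 2.22, 3.01, 3.01, 3.14, 3.14, 3.14].

### API

Orientations are given as a unit quaternion [x, y, z, w].
In Python, from cell import ctrl, viewer, silhouettes gives the robot as it stands. Calls block until the motion is done:
- ctrl.movep(position, orientation): joint-space move of the TCP to a pose.
- ctrl.move_l(position, attitude=None, speed=0.15): straight line of the TCP; attitude=None keeps the orientation; speed is the mean speed in m/s.
- ctrl.move_joints(angles): joint-space move.
- ctrl.gripper_to(opening, f_grip=None): opening from 0.0 (shut) to 1.0 (fully open); f_grip is the grip in N (None keeps the last); returns when the fingers have stopped.
- ctrl.sleep(seconds).
- ctrl.ik(position, orientation): joint angles nearest the present ones, or None.
- viewer.get_image(name): name is "scene" or "side" or "wrist"; returns a dict with "img" (400x640x3 uint8, blue, green, red), "fovy" (degrees; the focal length in pixels is half the picture's height over the tangent of half this angle, whatever the lens; pixels are square), "cx", "cy" (the principal point, pixels), "R" (3x3) and "t" (3): a world point X has camera coordinates R X + t. Camera axes: x right, y down, z forward; pixel columns grow to the right and rows downward; lengths in m; the calibration is good to about 2 mm. A picture is of the moment at which its call begins. There is no depth.
A pose or a line that the arm cannot do raises ctrl.PlanningError and nothing moves.
- ctrl.close_job(): hands the job in; it is judged then, once.
Trained networks look in a picture, given as the dict that the camera call returned (one of the last four; its "shot" number tells which), for a name from the list of things; names that differ only in an ending like _2 or _b are one class to them, and where a whole thing is asked for, a point or a joint stands for the part that bears it (a point fixed in the world has none). Each returns a list of dicts, best first, with "conf" (0 to 1); they miss things now and then, are a little off and sometimes report something else, mostly with a low value. They report only what shows in the picture. A call takes as long as a camera call.
- silhouettes(picture, query): "region" (400x640 bool, what is visible of it) and "pixel" ([column, row] in pixels, amid what is visible of it).
Readings, each from a call of its own:
- ctrl.current_time_s(): time.
- ctrl.current_qpos(): joint angles.
- ctrl.current_qvel(): joint speeds.
- ctrl.current_effort(): joint torques, N m.
- ctrl.current_position(): TCP position.
- ctrl.current_tcp_rot(): TCP orientation.
- ctrl.current_force(): force on the tool from outside, world axes, zero at the start.
- ctrl.current_wrist_torque(): the same for the moment, N m.
- ctrl.current_finger_gap(): opening from 0.0 (shut) to 1.0 (fully open).
- ctrl.current_grasp_force(): force on a finger pad.
Only numpy, scipy, OpenCV 4.12 (cv2) and the standard library are available. Lean on these libraries where they do the work, as an engineer would, in place of code of your own. Each camera call takes 0.05 s, during which the arm holds its last target. There are 200 camera calls.

### The job

Charge the annealing box: draw every spool of copper wire up off its spindle on the stand and put it in the box, standing or lying on the floor of the box, not on another spool. Then set the lid on so that its plug drops into the mouth and it sits flat on the rim all round, and last swing both toggle clamps over until their rubber pads are down on the lid. Leave the other things on the bench where they are.

Things in the scene. Friction and masses are not known exactly. Their poses are not given: they have to be found in the camera images.
- spool1: full spool of copper wire with grey steel flanges: a cylinder 52 mm in diameter and 70 mm long with a 16 mm bore along its z axis, about 0.45 kg; origin at its centre (35 mm from either end), z along its axis. At the start it stands on one of the stand's spindles, down on its plate. From 3 to 5 spools are there in a run; an absent one reads None
- spool2: full spool of copper wire with grey steel flanges: a cylinder 52 mm in diameter and 70 mm long with a 16 mm bore along its z axis, about 0.45 kg; origin at its centre (35 mm from either end), z along its axis. At the start it stands on one of the stand's spindles, down on its plate. From 3 to 5 spools are there in a run; an absent one reads None
- spool3: full spool of copper wire with grey steel flanges: a cylinder 52 mm in diameter and 70 mm long with a 16 mm bore along its z axis, about 0.45 kg; origin at its centre (35 mm from either end), z along its axis. At the start it stands on one of the stand's spindles, down on its plate. From 3 to 5 spools are there in a run; an absent one reads None
- spool4: full spool of copper wire with grey steel flanges: a cylinder 52 mm in diameter and 70 mm long with a 16 mm bore along its z axis, about 0.45 kg; origin at its centre (35 mm from either end), z along its axis. At the start it stands on one of the stand's spindles, down on its plate. From 3 to 5 spools are there in a run; an absent one reads None
- spool5: full spool of copper wire with grey steel flanges: a cylinder 52 mm in diameter and 70 mm long with a 16 mm bore along its z axis, about 0.45 kg; origin at its centre (35 mm from either end), z along its axis. At the start it stands on one of the stand's spindles, down on its plate. From 3 to 5 spools are there in a run; an absent one reads None
- stand: spool stand, fixed to the bench: green steel plate 250 x 160 x 14 mm with six upright steel spindles 11 mm thick that rise 90 mm above the plate (so 20 mm out of the top of a spool), at x = -84, 0, 84 mm and y = -44, 44 mm of its frame; origin at the centre of its underside, z up
- box: open-topped stainless annealing box, fixed to the bench: 274 x 194 x 90 mm outside (long side along its x), walls and floor 5 mm thick, so 264 x 184 mm inside and 85 mm deep; origin at the centre of its underside, z up. A toggle clamp stands on a bracket at the middle of each long side (at +y and -y); a brass gas pipe stub sticks out of its +x end
- lid: loose steel lid, 282 x 202 x 6 mm, with a white insulating plug 254 x 174 x 10 mm underneath that drops into the mouth of the box (5 mm of play all round), about 0.8 kg; origin at the centre of the underside of the steel plate (the seating plane: 90 mm above the underside of the box when seated), z up, x along its long side. It fits either way round. At the start it lies plug down on the bench
- lid_handle (a point): middle of the lid's black handle bar, a round bar 12 mm thick and 110 mm long that runs along the lid's x, 44 mm above the lid's origin (38 mm above the top of the plate), free underneath
- clamp_left (a joint): toggle clamp at the box's +y side (rad): 0 = closed, rubber pad just touching the top of the seated lid; grows as it opens; starts open at 1.65 to 1.85, stops at 1.9, and at -0.08 with no lid under it. A rigid bent lever with a stiff hinge (0.12 N m): it stays where it is left. To close it, bring its red handle up and over inwards by about 1.75 rad
- clamp_right (a joint): the same clamp at the box's -y side, its mirror image (rad): 0 = closed on the lid, grows as it opens; bring its handle up and over inwards to close it
- clamp_left_hinge (a point): point on the hinge axis of clamp_left, which runs along the box's x: 123 mm to the box's +y side, 108 mm above its underside. From here a steel bar 50 mm long carries the pad (14 mm across, 48 mm out, 12 mm below the bar's axis): closed, it points level inwards over the lid; open, it stands up, clear of the mouth
- clamp_left_grip (a point): point on the axis of the red round handle of clamp_left (16 mm thick, 90 mm long, red from 38 mm out), 72 mm from the hinge; moves with it. The handle leaves the hinge 60 degrees above the bar: open, it points outwards and nearly level; closed, it points up, leaning 30 degrees inwards
- clamp_right_hinge (a point): point on the hinge axis of clamp_right, which runs along the box's x: 123 mm to the box's -y side, 108 mm above its underside. From here a steel bar 50 mm long carries the pad (14 mm across, 48 mm out, 12 mm below the bar's axis): closed, it points level inwards over the lid; open, it stands up, clear of the mouth
- clamp_right_grip (a point): point on the axis of the red round handle of clamp_right (16 mm thick, 90 mm long, red from 38 mm out), 72 mm from the hinge; moves with it. The handle leaves the hinge 60 degrees above the bar: open, it points outwards and nearly level; closed, it points up, leaning 30 degrees inwards
- hammer: bystander, to be left alone: planishing hammer with a wooden handle, 260 mm long; origin at the centre of its underside
- tongs: bystander, to be left alone: flat steel annealing tongs, 180 mm long, 30 mm wide; origin at the centre of its underside
- copper_bowl: bystander, to be left alone: small copper bowl, 85 mm across, 55 mm high; origin at the centre of its underside
- copper_cover: bystander, to be left alone: domed copper dish cover with a brass knob, 100 mm across, 55 mm high; origin at the centre of its underside
- flux_jar: bystander, to be left alone: amber glass jar with a white cap, 64 mm across, 80 mm high; origin at the centre of its underside
- wire_brush: bystander, to be left alone: wooden hand brush, 160 mm long; origin at the centre of its underside

How it is judged:
By the outcome, as a careful person would: the job done as asked, in the order asked, and still so for the second after the job is handed in, with the robot touching nothing.
Of spool1, spool2, spool3, spool4, spool5 only 3 to 5 are there at a start; the rules pass over those that are not, and their reading is None.
At some moment in a run one of spool1, spool2, spool3, spool4, spool5, lid may be knocked a few centimetres aside while the robot is not near it.
Once in a run the grip may slacken for a moment while it holds something.
It also fails if it takes over 210 s, if anything falls off the work surface, if the arm or the gripper's body presses on something with over 40 N, if the wrist force passes 120 N, or if a joint passes its speed limit or range.

## Working session

There is one attempt and no reset: what is moved stays moved. The work goes in short steps, each a Python script; the robot and the scene stay as the last script left them, time stands still between calls to the robot, and variables do not carry over. Pictures are saved under pics/ and viewed, at most 14 in all, crops included, and the job is handed in when it is done.

```bash
ls; mkdir -p pics; cat > h.py <<'E'
import numpy as np, cv2
from cell import ctrl, viewer, silhouettes
def K(p):
    f=200/np.tan(np.radians(p["fovy"])/2); return f
def ray(p,px):
    f=K(p); R=np.array(p["R"]);t=np.array(p["t"])
    d=R.T@np.array([(px[0]-p["cx"])/f,(px[1]-p["cy"])/f,1.]); return -R.T@t,d
def onz(p,px,z):
    o,d=ray(p,px); return o+d*(z-o[2])/d[2]
def proj(p,X):
    c=(np.atleast_2d(X)@np.array(p["R"]).T)+np.array(p["t"]); return np.c_[c[:,0]/c[:,2]*K(p)+p["cx"],c[:,1]/c[:,2]*K(p)+p["cy"]]
E
python3 - <<'E'
from h import *
np.set_printoptions(precision=3,suppress=True)
for n in["scene","side","wrist"]:
    p=viewer.get_image(n); cv2.imwrite(f"pics/{n}0.png",p["img"]); print(n,p["fovy"],p["cx"],p["cy"],-np.array(p["R"]).T@p["t"],np.array(p["R"])[2], p.keys())
    for q in["spool1","stand","box","lid","lid_handle","clamp_left","clamp_left_grip"]:
        print(q,[(round(d["conf"],2),np.round(d["pixel"]).tolist(),int(d["region"].sum())) for d in silhouettes(p,q)])
E
```

```text
pics
scene 43.360278257966534 323.0032910921088 199.32772623407664 [1.246 1.108 0.994] [-0.422 -0.72  -0.551] dict_keys(['img', 'fovy', 'cx', 'cy', 'R', 't', 'shot'])
spool1 [(0.93, [411.0, 268.0], 466), (0.85, [435.0, 258.0], 426), (0.64, [452.0, 280.0], 523), (0.55, [385.0, 279.0], 475)]
stand [(0.66, [413.0, 294.0], 2617)]
box [(0.85, [328.0, 227.0], 6139)]
lid [(0.56, [306.0, 176.0], 1584), (0.24, [345.0, 191.0], 200), (0.21, [309.0, 181.0], 164)]
lid_handle [(0.82, [304.0, 175.0], 1594)]
clamp_left [(0.66, [360.0, 239.0], 214), (0.2, [408.0, 236.0], 573)]
clamp_left_grip [(0.7, [346.0, 191.0], 204), (0.61, [359.0, 233.0], 206)]
side 46.214481395524864 312.51514675744073 205.70692453335616 [0.37  0.986 0.955] [ 0.165 -0.745 -0.646] dict_keys(['img', 'fovy', 'cx', 'cy', 'R', 't', 'shot'])
spool1 [(0.76, [370.0, 315.0], 670), (0.75, [359.0, 348.0], 797), (0.6, [298.0, 301.0], 622), (0.55, [333.0, 311.0], 605), (0.54, [320.0, 341.0], 4817)]
stand [(0.85, [322.0, 340.0], 4564)]
box [(0.78, [314.0, 227.0], 7382)]
lid [(0.94, [374.0, 168.0], 2959), (0.67, [301.0, 250.0], 184)]
lid_handle [(0.7, [369.0, 167.0], 2820)]
clamp_left [(0.73, [301.0, 247.0], 179), (0.32, [373.0, 169.0], 2849)]
clamp_left_grip [(0.55, [302.0, 243.0], 229), (0.23, [312.0, 225.0], 7378)]
wrist 61.93631801454094 327.9613752439674 202.8775063289737 [0.676 0.081 0.373] [-0.    -0.317 -0.948] dict_keys(['img', 'fovy', 'cx', 'cy', 'R', 't', 'shot'])
spool1 []
stand []
box [(0.92, [220.0, 134.0], 82279)]
lid [(0.69, [251.0, 370.0], 1000)]
lid_handle [(0.75, [250.0, 370.0], 1082)]
clamp_left []
clamp_left_grip []
```

```bash
python3 - <<'E'
import cv2
a=cv2.imread("pics/scene0.png")[110:360,200:540];b=cv2.imread("pics/side0.png")[110:380,180:520]
cv2.imwrite("pics/s0c.png",cv2.resize(a,(800,588),interpolation=cv2.INTER_CUBIC));
cv2.imwrite("pics/d0c.png",cv2.resize(b,(755,600),interpolation=cv2.INTER_CUBIC))
E
```

```text
(no output)
```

View pics/s0c.png

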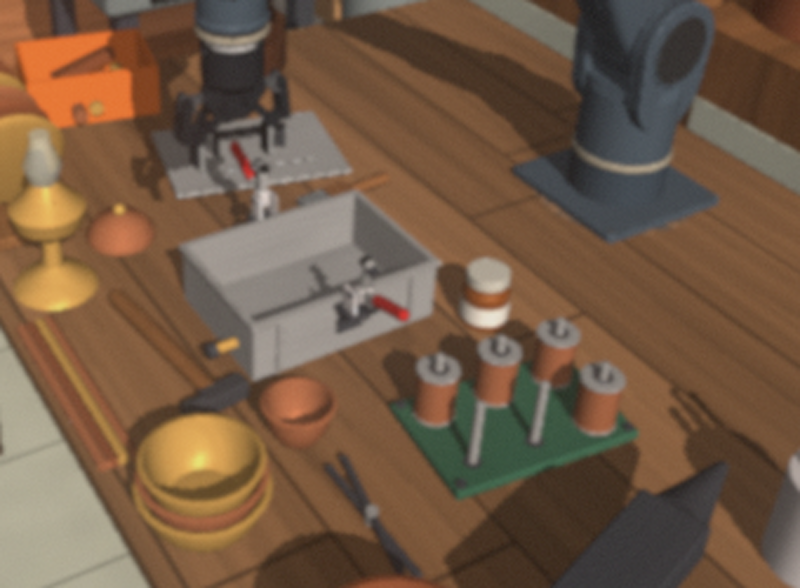

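View pics/d0c.png

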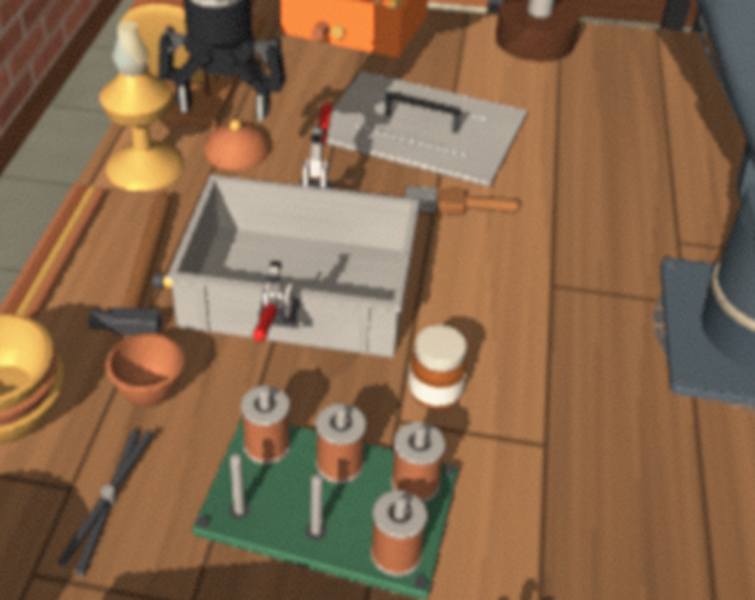

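The pictures show four spools (scene crop (438,390), (498,370), (557,350), (600,398)). The box is empty, both clamps are open, and the lid lies beyond the box with its handle up. Next I'll get coarse positions, then take close wrist views.

```bash
python3 - <<'E'
from h import *
np.set_printoptions(precision=3,suppress=True)
print(ctrl.current_tcp_rot(), ctrl.current_time_s())
S={}
for n in["scene","side"]:
    p=viewer.get_image(n)
    for q,z in [("spool1",.049),("stand",.014),("box",.045),("lid",.012),("clamp_left",.12),("flux_jar",.04),("copper_bowl",.03),("wire_brush",.02),("hammer",.01),("tongs",.01),("copper_cover",.03)]:
        for d in silhouettes(p,q):
            if d["conf"]>.4: print(n,q,round(d["conf"],2),onz(p,d["pixel"],z)[:2])
# wrist view of box rim from start pose
p=viewer.get_image("wrist"); print(np.array(p["R"]))
E
```

```text
[ 0.707  0.707 -0.    -0.   ] 1.2
scene spool1 0.9 [0.479 0.305]
scene spool1 0.64 [0.391 0.309]
scene spool1 0.58 [0.404 0.39 ]
scene box 0.92 [0.595 0.014]
scene box 0.58 [ 0.761 -0.19 ]
scene lid 0.87 [ 0.48  -0.328]
scene clamp_left 0.49 [0.573 0.178]
scene flux_jar 0.89 [0.392 0.17 ]
scene copper_bowl 0.61 [0.705 0.226]
scene wire_brush 0.48 [ 0.398 -0.17 ]
scene hammer 0.84 [0.787 0.084]
scene tongs 0.69 [0.717 0.392]
scene copper_cover 0.96 [ 0.754 -0.217]
side spool1 0.83 [0.409 0.401]
side spool1 0.7 [0.559 0.294]
side spool1 0.64 [0.381 0.301]
side spool1 0.58 [0.485 0.291]
side stand 0.9 [0.489 0.369]
side box 0.64 [0.576 0.028]
side lid 0.89 [ 0.454 -0.346]
side lid 0.6 [ 0.395 -0.174]
side clamp_left 0.63 [0.572 0.186]
side flux_jar 0.87 [0.379 0.161]
side copper_bowl 0.98 [0.723 0.228]
side copper_bowl 0.52 [ 0.465 -0.329]
side wire_brush 0.69 [ 0.394 -0.17 ]
side hammer 0.94 [0.763 0.092]
side hammer 0.48 [0.726 0.219]
side tongs 0.97 [0.71  0.402]
side copper_cover 0.78 [ 0.722 -0.214]
side copper_cover 0.66 [ 0.398 -0.144]
[[ 1.     0.    -0.001]
 [ 0.    -0.948  0.317]
 [-0.001 -0.317 -0.948]]
```

View pics/wrist0.png

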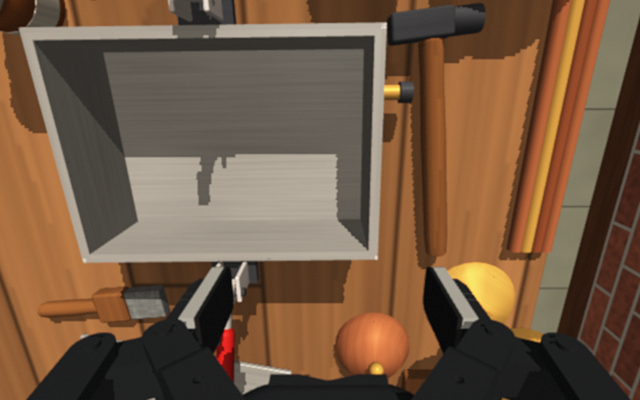

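Wrist view: the box rim's outer corners are at (22,28), (386,24), (378,261) and (85,262). I'll fit the box from these and then look at the stand and lid from above.

```bash
cat >> h.py <<'E'
from scipy.optimize import least_squares
from scipy.spatial.transform import Rotation as Ro
DOWN=np.array([.70710678,.70710678,0,0])
def down(yaw): # fingers close along world x rotated by yaw
    return (Ro.from_euler('z',yaw)*Ro.from_quat(DOWN)).as_quat()
def rect(p,pix,L,W,z,s0):
    C=np.array([[-L,W],[L,W],[L,-W],[-L,-W]])/2
    def X(s): c,n=np.cos(s[2]),np.sin(s[2]); return np.c_[C@np.array([[c,n],[-n,c]])+s[:2],np.full(4,z)]
    r=least_squares(lambda s:(proj(p,X(s))-pix).ravel(),s0); return r.x,np.abs(r.fun).max()
A=np.linspace(0,2*np.pi,40)
def cylmask(p,x,y,r=.026,z0=.014,z1=.084):
    P=np.vstack([np.c_[x+r*np.cos(A),y+r*np.sin(A),np.full(40,z)] for z in(z0,z1)])
    m=np.zeros((400,640),np.uint8); cv2.fillConvexPoly(m,cv2.convexHull(np.round(proj(p,P)*16).astype(np.int32)),1,shift=4); return m>0
def cylfit(p,d,z0=.014,z1=.084):
    """xy by matching the bounding box of the mask with the model's; and the IoU"""
    m=d["region"]
    bb=lambda m:np.r_[[np.percentile(a,q) for a in np.nonzero(m)[::-1] for q in(1,99)],[a.mean() for a in np.nonzero(m)[::-1]]]
    b=bb(m); s=onz(p,d["pixel"],(z0+z1)/2)[:2]
    r=least_squares(lambda s:bb(cylmask(p,*s,z0=z0,z1=z1))-b if cylmask(p,*s,z0=z0,z1=z1).any() else np.full(6,300.),s,diff_step=.01)
    k=cylmask(p,*r.x,z0=z0,z1=z1); return r.x,(k&m).sum()/(k|m).sum()
E
python3 - <<'E'
from h import *
np.set_printoptions(precision=4,suppress=True)
p=viewer.get_image("wrist")
print("box",rect(p,np.array([[22,28],[386,24],[378,261],[85,262]]),.274,.194,.09,[.57,.02,0]))
ctrl.movep([.48,.345,.30],DOWN)
p=viewer.get_image("wrist"); cv2.imwrite("pics/w_stand.png",p["img"])
for d in silhouettes(p,"spool1"): print(round(d["conf"],2),d["pixel"],*cylfit(p,d))
ctrl.movep([.47,-.30,.30],DOWN)
p=viewer.get_image("wrist"); cv2.imwrite("pics/w_lid.png",p["img"])
for q in("lid","lid_handle","clamp_right_grip"):
  for d in silhouettes(p,q):
    print(q,round(d["conf"],2),d["pixel"],d["region"].sum(), cv2.boxPoints(cv2.minAreaRect(np.argwhere(d["region"])[:,::-1].astype(np.float32))).ravel())
print(ctrl.current_time_s())
E
python3 -c "
import cv2,numpy as np
a=cv2.imread('pics/w_stand.png');b=cv2.imread('pics/w_lid.png')
cv2.imwrite('pics/w2.png',cv2.resize(np.vstack([a,b]),(480,600),interpolation=cv2.INTER_AREA))"
```

```text
box (array([0.583 , 0.0294, 0.0098]), np.float64(5.43011822001219))
0.98 [390.1, 201.3] [0.5599 0.2945] 0.8609415867480383
0.77 [259.2, 114.1] [0.4024 0.3974] 0.8489795918367347
0.64 [255.0, 188.8] [0.3944 0.3109] 0.8674388674388674
0.57 [322.0, 199.9] [0.4772 0.3024] 0.8641404805914972
lid 0.94 [323.3, 187.6] 30340 [197.7575 238.5808 229.0072  94.3516 448.3279 141.871  417.0782 286.1003]
lid_handle 0.76 [323.6, 185.9] 30423 [197.2782 237.5279 229.3826  94.2927 448.0524 143.3049 415.9479 286.5401]
clamp_right_grip 0.7 [466.8, 22.8] 976 [453.7376   0.0138 475.4144  -1.1271 477.9171  46.4254 456.2403  47.5663]
6.5917
```

View pics/w_stand.png

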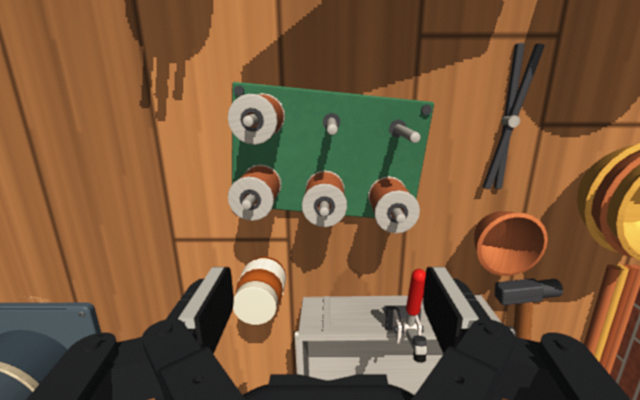

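View pics/w_lid.png

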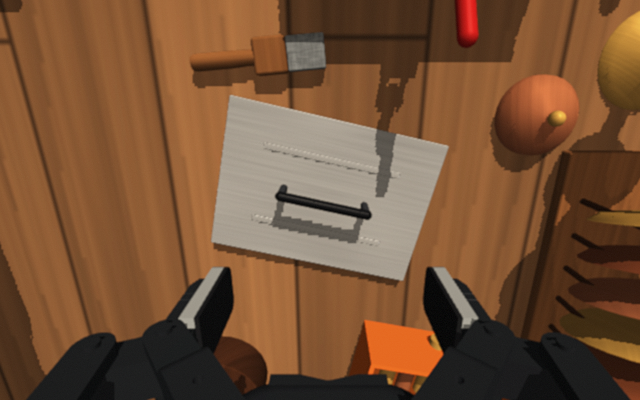

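```bash
python3 - <<'E'
from h import *
np.set_printoptions(precision=4,suppress=True)
# pose-only calib from poses: R fixed; camera centre moves with TCP
p=viewer.get_image("wrist"); R=np.array(p["R"]); print(-R.T@p["t"]-ctrl.current_position(), p["fovy"])
g=cv2.cvtColor(cv2.imread("pics/wrist0.png"),cv2.COLOR_BGR2GRAY); gl=cv2.cvtColor(cv2.imread("pics/w_lid.png"),cv2.COLOR_BGR2GRAY)
sub=lambda g,c:cv2.cornerSubPix(g,np.array(c,np.float32).reshape(-1,1,2),(4,4),(-1,-1),(3,50,.01)).reshape(-1,2)
cb=sub(g,[[22,28],[386,24],[378,261],[85,262]]); cl=sub(gl,[[230,95],[448,146],[403,281],[212,243]]); print(cb,cl)
off=-R.T@p["t"]-ctrl.current_position()
def mk(tcp): q=dict(p); q["t"]=-R@(np.array(tcp)+off); return q
pb=mk([.675,0,.231]); pl=p
print(rect(pb,cb,.274,.194,.09,[.57,.02,0])); print(rect(pl,cl,.282,.202,.016,[.46,-.33,-.2]))
# with free size, k1
def X(s,L,W,z):
    C=np.array([[-L,W],[L,W],[L,-W],[-L,-W]])/2;c,n=np.cos(s[2]),np.sin(s[2]); return np.c_[C@np.array([[c,n],[-n,c]])+s[:2],np.full(4,z)]
def pd(p,X,k):
    u=proj(p,X)-[p["cx"],p["cy"]]; r2=(u**2).sum(1,keepdims=True)/K(p)**2; return u*(1+k*r2)+[p["cx"],p["cy"]]
f=lambda s:np.r_[(pd(pb,X(s[:3],.274,.194,.09),s[6])-cb).ravel(),(pd(pl,X(s[3:6],.282,.202,.016),s[6])-cl).ravel()]
r=least_squares(f,[.57,.02,0,.46,-.33,-.2,0]); print(r.x,r.fun.reshape(-1,2))
E
```

```text
[0.0014 0.081  0.1417] 61.93631801454094
[[ 18.5344  27.1965]
 [386.5421  22.0036]
 [377.2188 259.4277]
 [ 83.4156 262.4925]] [[229.4816  94.42  ]
 [448.4196 145.6243]
 [402.9232 280.4554]
 [212.738  241.8924]]
(array([0.5821, 0.0304, 0.0133]), np.float64(4.984425778558091))
(array([ 0.467 , -0.3515, -0.2193]), np.float64(1.9269436796220134))
[ 0.5847  0.0285  0.0165  0.4671 -0.3518 -0.2193  0.0296] [[-1.0835  0.2787]
 [-0.3155  3.1344]
 [ 0.4018 -3.4478]
 [ 1.3871 -1.8017]
 [-0.8581 -0.2976]
 [ 1.9577 -0.2165]
 [ 1.2096  0.7632]
 [-2.3262  0.7227]]
```

```bash
python3 - <<'E'
from h import *
np.set_printoptions(precision=4,suppress=True)
p=viewer.get_image("wrist"); R=np.array(p["R"]); off=-R.T@p["t"]-ctrl.current_position()
w=cv2.imread("pics/w_stand.png"); h=cv2.cvtColor(w,cv2.COLOR_BGR2HSV)
fl=[]
m=((h[...,1]<60)&(h[...,2]>110)).astype(np.uint8)
for c in[(254,118),(251,197),(325,204),(394,210)]:
    k=np.zeros_like(m); cv2.circle(k,c,32,1,-1); n,l,s,ce=cv2.connectedComponentsWithStats(m*k)
    i=1+np.argmax(s[1:,4]); pts=np.argwhere(l==i)[:,::-1].astype(np.int32); e=cv2.fitEllipse(cv2.convexHull(pts)); fl.append(e[0]); print(e)
fl=np.array(fl)
g=cv2.cvtColor(w,cv2.COLOR_BGR2GRAY)
cs=cv2.cornerSubPix(g,np.array([[[233,83]],[[433,102]]],np.float32),(4,4),(-1,-1),(3,50,.01)).reshape(-1,2);print(cs)
cb=np.array([[18.53,27.2],[386.54,22],[377.2,259.4],[83.4,262.5]]); cl=np.array([[229.5,94.4],[448.4,145.6],[402.9,280.5],[212.7,241.9]])
C=np.array([[-1,1],[1,1],[1,-1],[-1,-1]])/2
def W(s,c,z): a,b=np.cos(s[2]),np.sin(s[2]); c=np.array(c); return np.c_[c@np.array([[a,b],[-b,a]])+s[:2],np.full(len(c),z)]
def pd(tcp,X,e):
    RR=Ro.from_rotvec(e[:3]).as_matrix()@R; c=(X-(np.array(tcp)+off+e[3:6]))@RR.T
    u=c[:,:2]/c[:,2:]; u=u*(1+e[6]*(u**2).sum(1,keepdims=True)); return u*K(p)+[p["cx"],p["cy"]]
def f(s,full=True):
    e=s[9:]
    r=[pd([.675,0,.231],W(s[:3],C*[.274,.194],.09),e)-cb, pd([.47,-.3,.3],W(s[3:6],C*[.282,.202],.016),e)-cl,
       pd([.48,.345,.3],W(s[6:9],[[-.084,.044],[-.084,-.044],[0,-.044],[.084,-.044]],.084),e)-fl,
       pd([.48,.345,.3],W(s[6:9],[[-.125,.08],[.125,.08]],.014),e)-cs]
    return np.vstack(r).ravel() if not full else np.r_[np.vstack(r).ravel(),e[:3]/.01,e[3:6]/.002,e[6]/.1]
r=least_squares(f,[.58,.03,.01,.467,-.35,-.22,.48,.345,-.07]+[0]*7,loss="soft_l1")
print(r.x[:9],r.x[9:]);print(f(r.x,False).reshape(-1,2))
E
```

```text
((252.03005981445312, 118.40996551513672), (47.53984832763672, 51.55707550048828), 151.71957397460938)
((250.26824951171875, 198.01022338867188), (41.87948226928711, 45.95453643798828), 118.4990005493164)
((324.03460693359375, 204.86048889160156), (42.03335952758789, 45.98161697387695), 94.15341186523438)
((396.7541809082031, 211.29066467285156), (40.99647903442383, 45.09477615356445), 64.53005981445312)
[[231.6108  82.6922]
 [433.7243 104.2373]]
[ 0.5888  0.0307  0.016   0.4726 -0.3491 -0.2216  0.4862  0.3492 -0.1006] [-0.0076 -0.013  -0.0028 -0.      0.      0.0023  0.0268]
[[-0.1204  0.1226]
 [-0.4763  4.2863]
 [ 0.2543 -4.209 ]
 [ 0.449  -1.3252]
 [-0.2606 -0.4646]
 [ 0.9725 -0.0737]
 [ 0.5984  0.3381]
 [-2.7425  0.8111]
 [ 0.3152  0.136 ]
 [-0.4147  0.6314]
 [ 0.0292  0.7563]
 [ 0.0639  1.1725]
 [-0.9609 -2.7216]
 [ 0.9539 -1.9052]]
```

```bash
python3 - <<'E'
from h import *
np.set_printoptions(precision=4,suppress=True)
for z in(.42,.38,.34):
    try: ctrl.movep([.585,.0,z],DOWN); break
    except ctrl.PlanningError as e: print(z,e)
p=viewer.get_image("wrist"); cv2.imwrite("pics/w_box.png",p["img"])
X=np.array([[x,y,.09] for x,y in[(.448,.127),(.722,.127),(.722,-.067),(.448,-.067)]]); print(proj(p,X).ravel(), ctrl.current_position(),(-np.array(p["R"]).T@p["t"]), ctrl.current_time_s())
for q in("clamp_left_grip","clamp_left","clamp_right_hinge"):
  for d in silhouettes(p,q): print(q,round(d["conf"],2),d["pixel"],d["region"].sum())
cv2.imwrite("pics/w_boxc.png",cv2.resize(p["img"][40:310,170:530],(800,600),interpolation=cv2.INTER_CUBIC))
E
```

```text
[221.6049  52.4899 433.1142  51.9907 420.2292 195.1561 235.163  195.4533] [ 0.5846 -0.002   0.4197] [0.5863 0.0793 0.5614] 8.0333
clamp_left_grip 0.73 [321.0, 21.5] 473
clamp_left 0.6 [319.7, 18.0] 444
clamp_right_hinge 0.86 [323.1, 117.4] 32716
```

View pics/w_boxc.png

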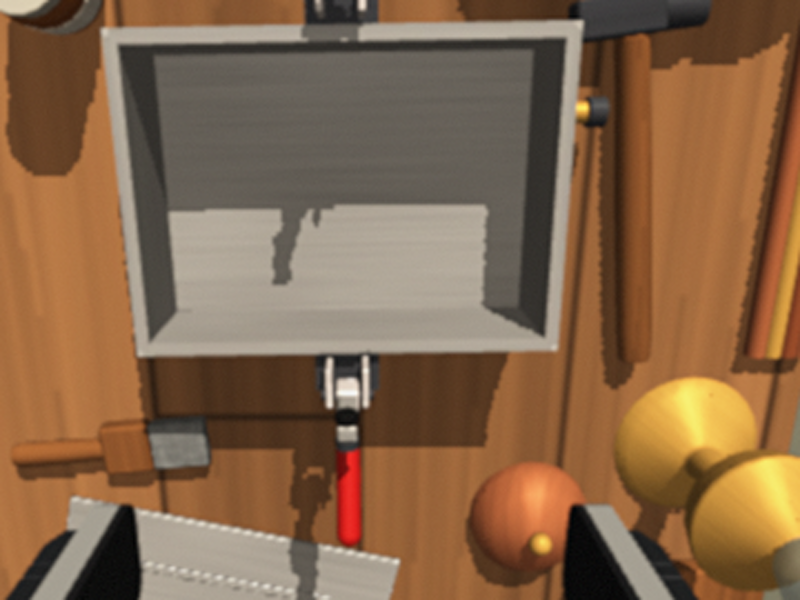

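```bash
python3 - <<'E'
from h import *
np.set_printoptions(precision=4,suppress=True)
p=viewer.get_image("wrist"); R=np.array(p["R"]); off=-R.T@p["t"]-ctrl.current_position()
g=cv2.cvtColor(p["img"],cv2.COLOR_BGR2GRAY)
c2=np.array([[216.4,53.5],[431.9,49],[420.2,197],[232.1,199.8]],np.float32)
c2s=cv2.cornerSubPix(g,c2.reshape(-1,1,2).copy(),(3,3),(-1,-1),(3,50,.01)).reshape(-1,2);print(c2s.ravel())
c1=np.array([[22,28],[386,24],[378,261],[85,262]])
q=dict(p);q["t"]=-R@(np.array([.675,0,.231])+off)
C=np.array([[-1,1],[1,1],[1,-1],[-1,-1]])/2
def W(s,c,z): a,b=np.cos(s[2]),np.sin(s[2]); return np.c_[c@np.array([[a,b],[-b,a]])+s[:2],np.full(len(c),z)]
for name,f,s0 in[("c2 pose",lambda s:proj(p,W(s,C*[.274,.194],.09))-c2,[.58,.03,0]),
 ("both",lambda s:np.r_[proj(p,W(s,C*[.274,.194],.09))-c2,proj(q,W(s,C*[.274,.194],.09))-c1],[.58,.03,0]),
 ("both z",lambda s:np.r_[proj(p,W(s,C*[.274,.194],s[3]))-c2,proj(q,W(s,C*[.274,.194],s[3]))-c1],[.58,.03,0,.09]),
 ("both size",lambda s:np.r_[proj(p,W(s,C*[s[3],s[4]],.09))-c2,proj(q,W(s,C*[s[3],s[4]],.09))-c1],[.58,.03,0,.27,.19])]:
    r=least_squares(lambda s:f(s).ravel(),s0); print(name,r.x,np.sqrt((r.fun**2).mean()))
# spools, wrist view: flange centres individually (z .084) 
q["t"]=-R@(np.array([.48,.345,.3])+off)
for c in[(252,118.4),(250.3,198),(324,204.9),(396.75,211.3)]: print(onz(q,c,.084))
q["t"]=-R@(np.array([.47,-.3,.3])+off)
for c in[(279,192),(370,213)]: print("handle",onz(q,c,.054))
# left clamp handle red pixels in stand view, right in this view
E
```

```text
[214.4155  53.3716 431.563   48.7977 420.12   198.3356 231.5656 200.4924]
c2 pose [0.5819 0.0298 0.0139] 2.0604099343514823
both [0.5827 0.0294 0.0094] 2.6575787115101996
both z [0.584  0.0293 0.0099 0.0955] 1.5976543122482108
both size [0.5826 0.0279 0.0095 0.2782 0.2002] 0.7867944665913247
[0.4019 0.399  0.084 ]
[0.3935 0.3119 0.084 ]
[0.4765 0.3035 0.084 ]
[0.5595 0.2957 0.084 ]
handle [ 0.4116 -0.3351  0.054 ]
handle [ 0.523  -0.3624  0.054 ]
```

```bash
cat >> h.py <<'E'
BOX=np.array([.583,.029,.011]); SY=-.095
SP=[(.5595,.2957),(.4765,.3035),(.3935,.3119),(.4019,.399)]
SL=[(.066,-.042),(-.066,-.042),(.066,.042),(-.066,.042)]
def b2w(x,y):
    c,s=np.cos(BOX[2]),np.sin(BOX[2]); return BOX[:2]+[c*x-s*y,s*x+c*y]
def fz(): return float(ctrl.current_force()[2])
def spool(i):
    q=down(SY); x,y=SP[i]
    ctrl.movep([x,y,.24],q); ctrl.gripper_to(.85)
    p=viewer.get_image("wrist"); best=[]
    for d in silhouettes(p,"spool1"):
        if d["conf"]>.3:
            f,iou=cylfit(p,d); best.append((np.hypot(f[0]-x,f[1]-y),f.round(4),round(iou,2)))
    print("check",sorted(best,key=lambda b:b[0])[:2])
    if not best or min(b[0] for b in best)>.012: print("NOT WHERE EXPECTED"); return False
    ctrl.move_l([x,y,.042],speed=.15); print("F at grasp",fz())
    ctrl.gripper_to(0,80); print("gap",ctrl.current_finger_gap(),"gf",ctrl.current_grasp_force())
    ctrl.move_l([x,y,.25],speed=.12); print("lifted gap",ctrl.current_finger_gap(),"F",fz())
    return True
def place(j):
    x,y=b2w(*SL[j]); q=down(BOX[2])
    ctrl.movep([x,y,.25],q); f0=fz(); print("over box gap",ctrl.current_finger_gap(),f0)
    ctrl.move_l([x,y,.055],speed=.15); z=.055
    while z>.034 and fz()-f0<6: z-=.003; ctrl.move_l([x,y,z],speed=.05)
    print("down z",z,"dF",fz()-f0)
    ctrl.gripper_to(.8); ctrl.move_l([x,y,.25],speed=.2); print("t",ctrl.current_time_s())
E
python3 - <<'E'
from h import *
if spool(0):
    p=viewer.get_image("wrist"); cv2.imwrite("pics/l1.png",p["img"]); place(0)
    p=viewer.get_image("wrist"); cv2.imwrite("pics/l2.png",p["img"])
cv2.imwrite("pics/l12.png",cv2.resize(np.hstack([cv2.imread("pics/l1.png"),cv2.imread("pics/l2.png")]),(800,250),interpolation=cv2.INTER_AREA))
E
```

```text
check [(np.float64(0.002137618217886055), array([0.5609, 0.294 ]), np.float64(0.87)), (np.float64(0.08199645677009149), array([0.4777, 0.3016]), np.float64(0.86))]
F at grasp 0.7266852833946836
gap 0.5927702328542336 gf 82.51198120415211
lifted gap 0.5865706135938189 F -4.4542264898341974
over box gap 0.5890171131989705 -4.722878285203117
down z 0.03399999999999998 dF 3.5833487733552873
t 19.625
```

View pics/l12.png

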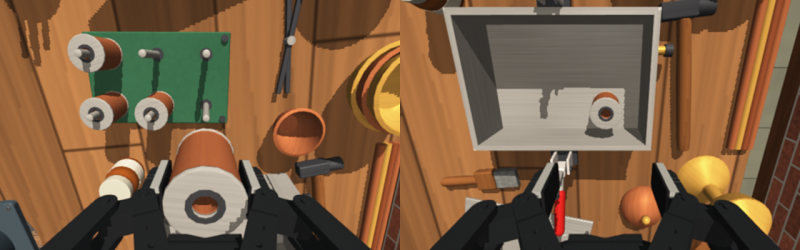

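The first spool is standing in the box (flange at (605,112) in the right half). Now the other three.

```bash
python3 - <<'E'
from h import *
for i in(1,2,3):
    print("---",i)
    if not spool(i) or abs(ctrl.current_finger_gap()-.59)>.04 or fz()>-3: print("STOP"); break
    place(i)
ctrl.movep([.585,-.02,.42],DOWN)
p=viewer.get_image("wrist"); cv2.imwrite("pics/four.png",p["img"])
s=viewer.get_image("side"); cv2.imwrite("pics/four_s.png",s["img"])
cv2.imwrite("pics/four2.png",cv2.resize(np.hstack([p["img"],s["img"]]),(800,250),interpolation=cv2.INTER_AREA))
E
```

```text
--- 1
check [(np.float64(0.0020499143635508933), array([0.4776, 0.3018]), np.float64(0.84)), (np.float64(0.08261708783121868), array([0.3942, 0.3102]), np.float64(0.85))]
F at grasp 0.32282196817847253
gap 0.5987900880801187 gf 81.62053048610687
lifted gap 0.599508340179238 F -4.352224930182366
over box gap 0.5956097770026216 -5.0056638166390846
down z 0.03399999999999998 dF 6.6511577259691474
t 31.0
--- 2
check [(np.float64(0.0016308583574418218), array([0.3941, 0.3104]), np.float64(0.88)), (np.float64(0.08580574330451499), array([0.4027, 0.3972]), np.float64(0.89))]
F at grasp 0.28445809396434407
gap 0.5912024768150609 gf 81.59829821437597
lifted gap 0.591253888809916 F -4.220850383826194
over box gap 0.5903046870833514 -4.542887704457889
down z 0.03399999999999998 dF 2.02822919007076
t 42.3833
--- 3
check [(np.float64(0.001746188096661124), array([0.403 , 0.3977]), np.float64(0.89))]
F at grasp 0.6566227451601052
gap 0.5985002438497987 gf 81.64039850234985
lifted gap 0.5987657909336322 F -4.8931816785277435
over box gap 0.5963586210163478 -3.6132689850792254
down z 0.03399999999999998 dF 3.930743912029963
t 53.9667
```

View pics/four2.png

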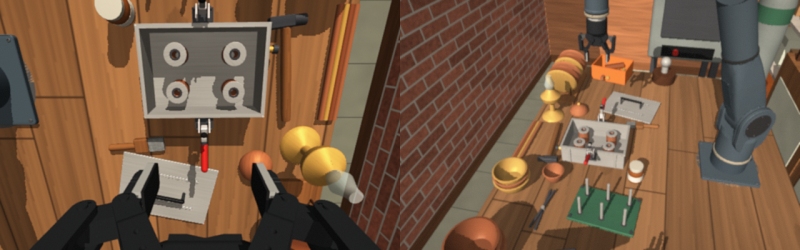

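All four spools stand in the box and the stand is empty. Next I'll re-measure the lid and its handle.

```bash
cat >> h.py <<'E'
def handle(p,z,near,rad=.09):
    """dark bar on grey lid: mid, yaw, length from dark pixels inside the lid mask"""
    m=np.zeros((400,640),np.uint8)
    c=proj(p,[[near[0],near[1],z]])[0]; e=proj(p,[[near[0]+rad,near[1],z]])[0]
    cv2.circle(m,tuple(int(v) for v in c),int(np.hypot(*(e-c))),1,-1)
    d=((p["img"].max(2)<55)&(m>0)).astype(np.uint8)
    n,l,s,_=cv2.connectedComponentsWithStats(d); i=1+np.argmax(s[1:,4])
    P=np.argwhere(l==i)[:,::-1]; W=np.array([onz(p,u,z)[:2] for u in P])
    r=cv2.minAreaRect((W*1000).astype(np.float32)); b=cv2.boxPoints(r)/1000
    a=b[1]-b[0] if np.hypot(*(b[1]-b[0]))>np.hypot(*(b[2]-b[1])) else b[2]-b[1]
    a=a*np.sign(a[0]); return np.array(r[0])/1000,np.arctan2(a[1],a[0]),np.array(r[1]),s[i,4]
E
python3 - <<'E'
from h import *
np.set_printoptions(precision=4,suppress=True)
ctrl.movep([.467,-.33,.30],DOWN)
p=viewer.get_image("wrist"); cv2.imwrite("pics/lid2.png",p["img"])
d=silhouettes(p,"lid")[0]; print(d["conf"],d["pixel"],onz(p,d["pixel"],.016))
print(handle(p,.054,(.467,-.35)), proj(p,[.467,-.35,.054]))
# corners: from lid mask
b=cv2.approxPolyDP(cv2.convexHull(np.argwhere(d["region"])[:,::-1].astype(np.int32)),8,True).reshape(-1,2); print(b.tolist())
cv2.imwrite("pics/lid2c.png",cv2.resize(p["img"][60:300,160:480],(640,480)))
E
```

```text
0.75 [324.4, 145.6] [ 0.465  -0.3133  0.016 ]
(array([ 0.4654, -0.3232]), np.float32(-0.22360146), array([ 15.1768, 119.6085]), np.int32(894)) [[325.7458 181.1505]]
[[453, 101], [405, 244], [208, 202], [227, 45]]
```

View pics/lid2c.png

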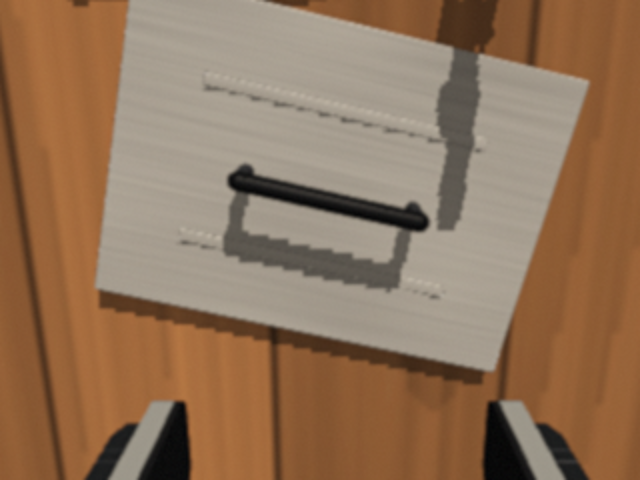

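```bash
python3 - <<'E'
from h import *
np.set_printoptions(precision=4,suppress=True)
p=viewer.get_image("wrist")
c=np.array([[227,45],[453,101],[405,244],[208,202]],float)
s,res=rect(p,c,.282,.202,.016,[.465,-.324,-.22]); print("lid",s,res)
m,a,_,_=handle(p,.054,(.465,-.324)); print(m,a)
def tryik(y): return ctrl.ik([m[0],m[1],.25],down(y)), 
q0=ctrl.current_qpos()
for y in(-.22+np.pi/2,-.22-np.pi/2):
    j=ctrl.ik([m[0],m[1],.2],down(y)); k=ctrl.ik([BOX[0],BOX[1],.25],down(y+.23)); print(y,j,k)
ctrl.gripper_to(.6)
y=-.22+np.pi/2
ctrl.movep([m[0],m[1]-.001,.16],down(y))
p=viewer.get_image("wrist"); cv2.imwrite("pics/lid3.png",p["img"])
print(handle(p,.054,m), ctrl.current_time_s())
E
```

```text
lid [ 0.4652 -0.3249 -0.2237] 2.422003792648894
[ 0.4654 -0.3233] -0.22316518
1.3507963267948966 [ 0.3054  0.4642  0.3278  1.7811 -0.1814  0.9258  2.0613] [-0.3618  0.4425  0.3523  1.6683 -0.1701  1.0611  1.6233]
-1.7907963267948965 [-0.1184  0.7144  1.1485  1.7945 -0.7232  1.1269 -0.5126] [-0.7653  0.673   1.1503  1.6812 -0.6496  1.2248 -1.0227]
(array([ 0.4648, -0.325 ]), np.float32(-0.22425902), array([ 10.7998, 122.3761]), np.int32(2043)) 57.85
```

View pics/lid3.png

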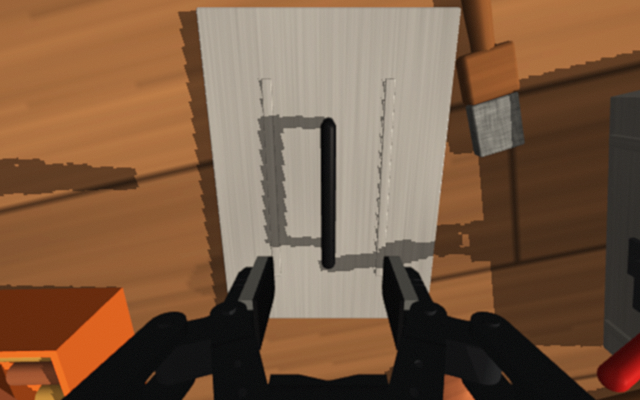

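The bar at column 328 lies midway between the fingers, so I'll grasp and carry.

```bash
python3 - <<'E'
from h import *
np.set_printoptions(precision=4,suppress=True)
y=-.224+np.pi/2; m=[.4651,-.3245]
ctrl.move_l([*m,.16],attitude=down(y)); ctrl.move_l([*m,.035],speed=.1); print("F",ctrl.current_force())
ctrl.gripper_to(0,115); print("gap",ctrl.current_finger_gap(),ctrl.current_grasp_force())
ctrl.move_l([*m,.28],speed=.12); print("gap",ctrl.current_finger_gap(),ctrl.current_force(),ctrl.current_wrist_torque())
ctrl.movep([*BOX[:2],.28],down(BOX[2]+np.pi/2)); ctrl.move_l([*BOX[:2],.20],speed=.12)
print("gap",ctrl.current_finger_gap(),ctrl.current_force(),ctrl.current_wrist_torque(),ctrl.current_position())
ims=[]
for n in("side","scene"):
    p=viewer.get_image(n); cv2.imwrite(f"pics/lh_{n}.png",p["img"])
    c=proj(p,[[*BOX[:2],.12]])[0].astype(int); ims.append(cv2.resize(p["img"][c[1]-75:c[1]+75,c[0]-100:c[0]+100],(400,300),interpolation=cv2.INTER_CUBIC))
p=viewer.get_image("wrist"); cv2.imwrite("pics/lh_w.png",p["img"]); ims.append(cv2.resize(p["img"],(400,250)))
cv2.imwrite("pics/lh.png",np.vstack([np.hstack(ims[:2]),np.hstack([ims[2],np.zeros_like(ims[2])])])); print(ctrl.current_time_s())
E
```

```text
F [ 0.5776 -0.0687  0.6617]
gap 0.09752069701660106 112.37704396247864
gap 0.10210824719301377 [ 0.2279 -0.1297 -6.8766] [-0.0034 -0.0032 -0.0217]
gap 0.10098569298662408 [-0.0238  0.3832 -6.4822] [ 0.0184  0.0102 -0.0051] [0.5835 0.0287 0.2007]
64.525
```

View pics/lh.png

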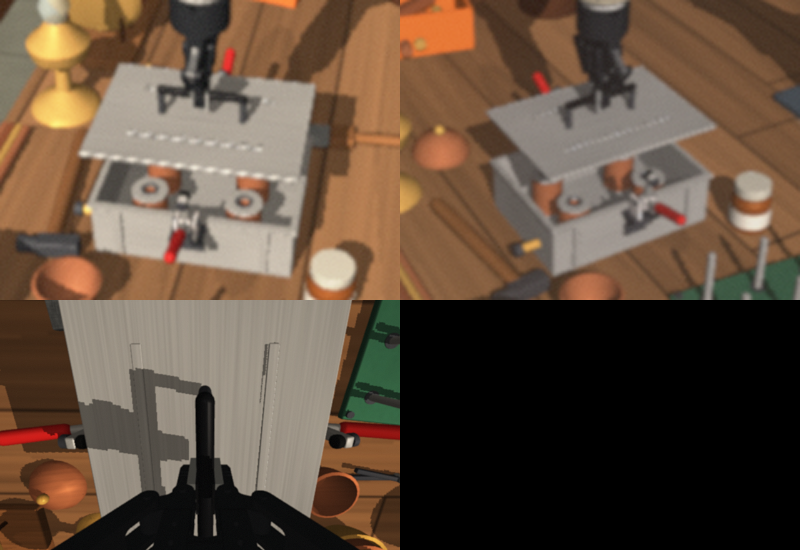

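```bash
python3 - <<'E'
from h import *
np.set_printoptions(precision=4,suppress=True)
ctrl.move_l([*BOX[:2],.145],speed=.1); f0=fz(); z=.145; print(ctrl.current_force())
while z>.1135:
    z-=.003; ctrl.move_l([*BOX[:2],z],speed=.04); f=ctrl.current_force(); print(round(z,4),f,ctrl.current_position()[2])
    if f[2]-f0>8: break
ims=[]
for n in("side","scene"):
    p=viewer.get_image(n)
    c=proj(p,[[*BOX[:2],.1]])[0].astype(int); ims.append(cv2.resize(p["img"][c[1]-75:c[1]+75,c[0]-75:c[0]+75],(400,400),interpolation=cv2.INTER_CUBIC))
cv2.imwrite("pics/seat.png",np.hstack(ims)); print(ctrl.current_time_s())
E
```

```text
[-0.0679  0.2211 -6.9786]
0.142 [-0.553  -0.303  -7.5599] 0.14231806027400687
0.139 [-0.0487  0.0266 -6.7975] 0.13886155012799495
0.136 [ 0.1631  0.1877 -6.3547] 0.13574648205464765
0.133 [-0.0549  0.7411 -6.4822] 0.13275251323131046
0.13 [-0.3328  0.9748 -6.3464] 0.1297891029636172
0.127 [ 0.8672 -0.0571 -7.4686] 0.12677398691662817
0.124 [-0.4143  0.0356 -7.1382] 0.12376597295201192
0.121 [ 0.6411 -0.4644 -6.0271] 0.12075946583019402
0.118 [-0.2833  0.2078 -6.3715] 0.1177836806100637
0.115 [-2.0035 -0.1626  3.3173] 0.11561930764373451
67.825
```

View pics/seat.png

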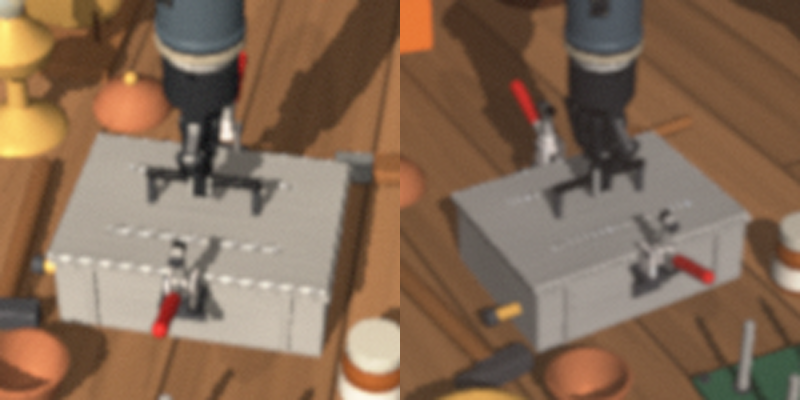

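The lid is seated: contact came at the expected height and it lies flat in both views. I'll release it, check from above, and measure the clamp angles.

```bash
cat >> h.py <<'E'
def cl(side,th,r=.072):
    """point on clamp handle, side=+1 left"""
    a=th+np.pi/3; xy=b2w(0,side*(.123-r*np.cos(a))); return np.array([*xy,.108+r*np.sin(a)])
def redfit(p,side):
    h=cv2.cvtColor(p["img"],cv2.COLOR_BGR2HSV); m=(((h[...,0]<6)|(h[...,0]>174))&(h[...,1]>170)&(h[...,2]>80)).astype(np.uint8)
    n,l,s,c=cv2.connectedComponentsWithStats(m)
    T=np.linspace(-.1,1.95,206); P=np.array([proj(p,cl(side,t,.065))[0] for t in T])
    best=min(((np.hypot(*(P[k]-c[i])),T[k],s[i,4]) for i in range(1,n) if s[i,4]>30 for k in range(len(T))),default=None,key=lambda b:b[0])
    return best
E
python3 - <<'E'
from h import *
np.set_printoptions(precision=4,suppress=True)
ctrl.gripper_to(.5); print(ctrl.current_force()); ctrl.move_l([*BOX[:2],.28],speed=.15)
ctrl.movep([.585,0,.42],DOWN)
p=viewer.get_image("wrist"); cv2.imwrite("pics/on.png",p["img"])
print("hand",handle(p,.134,BOX[:2]))
d=silhouettes(p,"lid")[0]; b=cv2.approxPolyDP(cv2.convexHull(np.argwhere(d["region"])[:,::-1].astype(np.int32)),6,True).reshape(-1,2); print(d["conf"],b.tolist())
s=viewer.get_image("scene"); e=viewer.get_image("side")
for side in(1,-1):
    for n,q in(("w",p),("scene",s),("side",e)): print(side,n,redfit(q,side))
print(ctrl.current_time_s())
E
```

```text
[-0.1026  0.5391  0.3238]
hand (array([0.5831, 0.0288]), np.float32(0.014340471), array([118.9995,  11.2913]), np.int32(770))
0.71 [[434, 52], [422, 199], [232, 201], [217, 53]]
1 w (np.float64(204.9478465526018), np.float64(-0.1), np.int32(453))
1 scene (np.float64(0.5118575813342494), np.float64(1.7999999999999996), np.int32(34))
1 side (np.float64(1.4927828065125661), np.float64(1.8599999999999997), np.int32(68))
-1 w (np.float64(1.7837955562122036), np.float64(1.5799999999999996), np.int32(453))
-1 scene (np.float64(1.1072094409344275), np.float64(1.5599999999999996), np.int32(70))
-1 side (np.float64(2.013388708483606), np.float64(1.4699999999999998), np.int32(62))
70.9667
```

View pics/on.png

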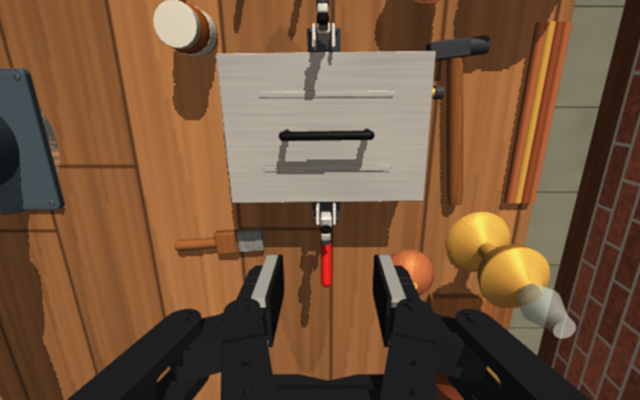

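```bash
cat >> h.py <<'E'
def swing(side,th0):
    q=down(BOX[2]); g=lambda t:cl(side,t)-[0,0,.019]
    a=g(th0); ctrl.movep([a[0],a[1],.26],q); ctrl.gripper_to(.6)
    ctrl.move_l(a,speed=.12); print("F",ctrl.current_force().round(2) if hasattr(ctrl.current_force(),'round') else ctrl.current_force())
    ctrl.gripper_to(0,35); print("gap",ctrl.current_finger_gap(),ctrl.current_grasp_force())
    for t in np.linspace(th0,-.03,13)[1:]:
        ctrl.move_l(g(t),speed=.1); f=np.array(ctrl.current_force()); print(round(t,2),f.round(1),round(ctrl.current_finger_gap(),3))
        if np.linalg.norm(f)>30: print("STOP"); return
    ctrl.gripper_to(.6); ctrl.move_l(g(-.03)+[0,0,.09],speed=.12); print(ctrl.current_time_s())
E
python3 - <<'E'
from h import *
np.set_printoptions(precision=4,suppress=True)
swing(1,1.8)
for n in("scene","side"): print(redfit(viewer.get_image(n),1))
E
```

```text
F [-0.56  1.03 -0.34]
gap 0.1739552177687954 34.20567870140076
1.65 [-9.8  1.7 -0.3] 0.172
1.5 [-10.5   1.7  -1.4] 0.172
1.34 [-10.9   0.7   1.5] 0.173
1.19 [-12.  -0.   1.] 0.175
1.04 [-11.9   1.8   0.6] 0.176
0.88 [-11.2   1.    1.2] 0.168
0.73 [-12.5   1.8   0.9] 0.17
0.58 [-11.1   0.8   0.4] 0.169
0.43 [-1.8 -3.3  0.6] 0.001
0.28 [ 0.1  1.3 -1.3] 0.002
0.12 [-0.1  0.1  0.5] 0.001
-0.03 [ 0.6  1.5 -0. ] -0.001
78.625
(np.float64(0.7289694509681176), np.float64(0.6599999999999999), np.int32(44))
(np.float64(1.387863136171804), np.float64(0.69), np.int32(69))
```

The grip slackened midway and the clamp stopped at about 0.65 rad. I'll regrasp it there and carry on.

```bash
python3 - <<'E'
from h import *
np.set_printoptions(precision=4,suppress=True)
swing(1,.65)
for n in("scene","side"): print(redfit(viewer.get_image(n),1))
E
```

```text
F [-0.04  0.81  0.52]
gap 0.17659303877091972 34.21628415584564
0.59 [-13.3   2.8   9.5] 0.177
0.54 [-12.8   3.9   6.8] 0.175
0.48 [-11.4   3.7   7.1] 0.175
0.42 [-11.8   3.3   4.6] 0.175
0.37 [-11.9   2.5   3.8] 0.179
0.31 [-11.8   3.5   3.1] 0.175
0.25 [-11.2   2.6   2.3] 0.177
0.2 [-10.8   2.2   2.1] 0.178
0.14 [-10.8   2.8   1.7] 0.172
0.08 [-10.3   2.    1.4] 0.172
0.03 [-10.9   2.2  -0.5] 0.171
-0.03 [-9.9  1.3 -0.3] 0.175
84.9917
(np.float64(1.227065418038632), np.float64(0.06999999999999998), np.int32(71))
(np.float64(1.6233949212524574), np.float64(0.05999999999999997), np.int32(107))
```

```bash
cat >> h.py <<'E'
def push(side):
    """shut fingers, from outside, inward on the handle until it resists"""
    q=down(BOX[2]); c=cl(side,0); o=b2w(0,side*.15)
    ctrl.movep([o[0],o[1],.27],q); ctrl.gripper_to(0); ctrl.move_l([o[0],o[1],c[2]-.012],speed=.12); f0=np.array(ctrl.current_force())
    for y in np.arange(.115,.060,-.002):
        w=b2w(0,side*y); ctrl.move_l([*w,c[2]-.012],speed=.04); f=np.array(ctrl.current_force())-f0
        if abs(f[1])>1.0: print(round(y,3),f.round(1))
        if abs(f[1])>9: break
    ctrl.move_l([o[0],o[1],c[2]-.012],speed=.1); ctrl.move_l([o[0],o[1],.27],speed=.15)
E
python3 - <<'E'
from h import *
np.set_printoptions(precision=4,suppress=True)
swing(-1,1.65)
for n in("scene","side"): print(redfit(viewer.get_image(n),-1))
push(-1)
push(1)
for n in("scene","side"):
    p=viewer.get_image(n); print(redfit(p,-1),redfit(p,1))
print(ctrl.current_time_s())
E
```

```text
F [0.2  0.7  0.09]
gap 0.17248257992987556 34.32714253664017
1.51 [-8.4 -2.  -1.1] 0.172
1.37 [-9.5 -1.9 -0.2] 0.174
1.23 [-8.6 -1.7  0.4] 0.174
1.09 [-8.9 -1.4  1.8] 0.174
0.95 [-9.9 -1.7  1.7] 0.176
0.81 [-10.   -1.8   3.3] 0.176
0.67 [-10.7  -0.9   4.2] 0.172
0.53 [-11.   -2.9   5. ] 0.167
0.39 [-11.1  -0.5   7. ] 0.164
0.25 [ 1.3 -0.3  1. ] -0.001
0.11 [-0.4 -0.7  0.2] -0.003
-0.03 [-0.1  0.3  0.2] 0.001
92.5417
(np.float64(0.7313144266292547), np.float64(0.59), np.int32(72))
(np.float64(1.138547544926823), np.float64(0.5599999999999999), np.int32(92))
0.111 [-0.9 -3.   0.3]
0.109 [-0.7 -7.8 -0.1]
0.107 [ -0.2 -12.1  -0.4]
0.113 [-0.6  2.8 -1.3]
0.111 [-1.4  5.6  0.3]
0.109 [ 0.5  9.9 -0.2]
(np.float64(0.28134744077761376), np.float64(0.05999999999999997), np.int32(46)) (np.float64(1.8137949869096912), np.float64(-0.030000000000000013), np.int32(71))
(np.float64(41.43378197187871), np.float64(-0.1), np.int32(109)) (np.float64(1.1293534184768363), np.float64(-0.1), np.int32(109))
103.925
```

```bash
python3 - <<'E'
from h import *
ctrl.movep([.585,-.0,.42],DOWN)
ims=[]
for n in("side","scene"):
    p=viewer.get_image(n); print(n,redfit(p,-1),redfit(p,1))
    c=proj(p,[[*BOX[:2],.11]])[0].astype(int); ims.append(cv2.resize(p["img"][c[1]-75:c[1]+75,c[0]-75:c[0]+75],(400,400),interpolation=cv2.INTER_CUBIC))
w=viewer.get_image("wrist")["img"]; ims.append(None)
print(handle(viewer.get_image("wrist"),.134,BOX[:2]))
cv2.imwrite("pics/end.png",np.vstack([np.hstack(ims[:2]),cv2.resize(w[:200,140:540],(800,400))])[:600*2]); a=cv2.imread("pics/end.png"); cv2.imwrite("pics/end.png",cv2.resize(a,(600,600)))
E
```

```text
side (np.float64(0.8628651102507441), np.float64(0.02999999999999997), np.int32(47)) (np.float64(1.1349323431808407), np.float64(-0.1), np.int32(111))
scene (np.float64(0.8744842526419809), np.float64(0.05999999999999997), np.int32(46)) (np.float64(1.7561259092434618), np.float64(-0.030000000000000013), np.int32(70))
(array([0.58338   , 0.02887253]), np.float32(0.01577087), array([117.80258179,  12.80184174]), np.int32(788))
```

View pics/end.png

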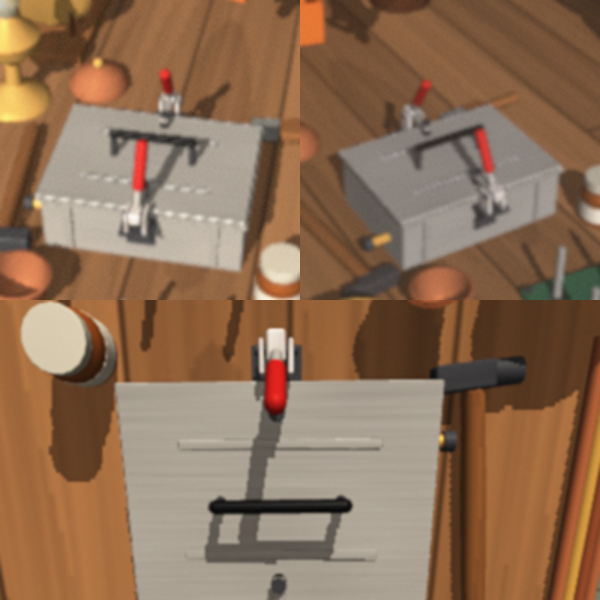

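Both handles lean inward over the lid, and both resisted at the same 0.109 m offset. The lid is flat and unmoved, so I'm handing in.

```bash
python3 -c "
from h import *
print(ctrl.close_job(), ctrl.current_time_s())"
```

```text
the job is handed in; nothing more can be done
the job is handed in; nothing more can be done
```

I handed the job in: all four spools stand on the floor of the box, the lid is seated flat on the rim, and both clamps are closed on it, at about 104 s of the 210 s allowed; the judge's verdict was not shown.

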